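Release the blue tape roll from the flow lane

ROBOT

A 6-joint arm with a two-finger parallel gripper is mounted at the origin on the work surface. World frame = base frame: x ahead of the robot, y to its left, z up, the work surface at z = 0. Lengths are in mm, angles in degrees, forces in N, time in s.
With the tool pointing down it reaches from about 350 to 850 mm from the base axis. Payload 8.1 kg.
Tool frame: the origin (TCP) lies at the very end of the fingers, on their centre line; the grasp point (between the pads) lies 19 mm behind it; z points along the fingers, y is the direction in which the jaws open and shut (so a half turn about z gives the same grasp; the last joint's range is limited). The gripper opens to 85 mm and grips with 20 to 120 N. Pads are 22 mm wide; open, the fingers measure 114 mm over their backs; the gripper's body (76 mm by 85 mm) begins 54 mm behind the grasp point. The pads swing forward as they close: fully open they stand 13 mm farther back than shut.
Start: joints at [71.941, 7.471, 85.268, -0, 87.261, -4.893], TCP at [136.647, 584.237, 231.292] pointing down, gripper open.
Joint ranges: [-169.43, 169.43], [-51.17, 129.36], [1.28, 143.12], [-76.62, 256.62], [0, 156.53], [-152.29, 152.29]. Speed limits (degrees/s): [136.94, 136.94, 159.86, 180, 180, 180].

INTERFACE

Orientations are given as [roll, pitch, yaw] about the fixed x, y, z axes, in that order (R = Rz(yaw) Ry(pitch) Rx(roll)).
In Python, from bench import sensors, viewer, job gives the robot as it stands.
- The arm moves only by the shell command python3 -m pendant 'ROWS' [FORCE]. ROWS is JSON, one flat list of numbers, 5 for each row, row after row: the shift along the world's x, y, z in mm, then the turn about the world's z in rad, then the finger opening in mm, from 0 to 85.4. In form: [x, y, z, twist, hand, x, y, z, twist, hand, ...]. A call has 1 to 12 rows; each row shifts and turns the pose as measured when the row begins; what a row does not reach is not made up. A row lasts 1/12 s, in which the tool goes at most 41.7 mm and 7.16 degrees, less where a joint would pass 70% of its speed; a pose out of reach is approached as far as the arm can. A call with a gripper value outside its range is refused whole. The fingers move at their own pace and stop on an object; FORCE is the grip in N (left out, the last holds). Time passes only in rows, so rows that do not move let the fingers close. It gives the time, the measured TCP pose, the force and the opening at its end, in the units of the state.
- sensors.sense(): the state, without advancing time (a new reading comes with each control period).
- viewer.snapshot(name): name is "side" or "top" or "wrist"; returns a dict with "frame" (400x640x3 uint8, blue, green, red), "z_map" (400x640 float32, mm along the optical axis (not along the pixel's ray), 0 where there is no reading), "fx", "fy", "cx", "cy" (pixels), "view" (4x4, takes a point from world to camera coordinates). Camera axes: x right, y down, z forward; pixel columns grow to the right and rows downward; lengths in mm; the calibration is good to about 2 mm. The wrist camera is an equidistant fisheye: a pixel r from the principal point sees the ray r / f radians off the axis. A picture is of the moment at which its call begins.
- job.hand_in(): hands the job in, once; it reports no verdict.
The state is a dict: "time": time; "joint_pos": joint angles; "qd": joint speeds; "joint_efforts": joint torques, N m; "tool_pos": TCP position; "tcp_rot": TCP orientation; "ft_force": force on the tool from outside, world axes, zero at the start; "wrist_torque": the same for the moment, N m; "finger_gap": finger opening in mm.
Only numpy, scipy, OpenCV 4.12 (cv2) and the standard library are available. Lean on these libraries where they do the work, as an engineer would, in place of code of your own. Each camera call takes 0.05 s, during which the arm holds its last target.

TASK

On the bench stand, two tape rolls wait behind green gates in two sloping lanes. Press down the yellow pedal of the lane that holds the blue roll and keep it down until the blue roll has rolled into the white basket below, then let the pedal come up so that the gate shuts again. Do not touch, push or lift the rolls themselves, leave the orange roll behind its gate, and leave the carton, bottle and screwdriver alone.

Things in the scene. Friction and masses are not known exactly. Their poses are not given: they have to be found in the camera images.
- stand: fixed stand of cream pipe with two lanes. Origin on the table under the gate line, midway between the lanes; x points uphill along the lanes (away from the robot), y to the left lane, z up. Lane centres at y +45 and -45 mm, floor 85 mm up at the gate, 10 degree slope, low end at x -100 mm. Below each low end a white basket: inside x -231 to -113 mm, 76 mm wide, floor 8 mm up, front wall 94 mm high.
- hinge_left (a point): pivot of the left lever, between steel fork posts 165 mm high: stand x 0, y +155 mm, 147 mm above the table, hinge axis level along the stand's x. The pedal's centre is 110 mm outward of it (its top 10 mm above), the green gate blade 110 mm inward, over the middle of the lane.
- hinge_right (a point): pivot of the right lever, between steel fork posts 165 mm high: stand x 0, y -155 mm, 147 mm above the table, hinge axis level along the stand's x. The pedal's centre is 110 mm outward of it (its top 10 mm above), the green gate blade 110 mm inward, over the middle of the lane.
- pedal_left (a point): yellow square press pedal with black ribs, 48 x 48 x 10 mm, on the outer end of the left rocking lever (its +y side). This point is the centre of its top face, z out of the face. At rest it is level, 157 mm above the table, at stand x 0, y 265 mm. The space above and below it is free.
- pedal_right (a point): yellow square press pedal with black ribs, 48 x 48 x 10 mm, on the outer end of the right rocking lever (its -y side). This point is the centre of its top face, z out of the face. At rest it is level, 157 mm above the table, at stand x 0, y -265 mm. The space above and below it is free.
- rocker_left (a joint): angle in rad of the left rocking lever, a steel bar across the left lane: 0 = gate shut, grows as the pedal goes down, hard stop at 0.56. The shut green blade ends 14 mm above the lane floor; from about 0.42 it is clear of a roll. A spring shuts it when let go: the pedal needs about 3 N to start and 6 N fully down.
- rocker_right (a joint): angle in rad of the right rocking lever, a steel bar across the right lane: 0 = gate shut, grows as the pedal goes down, hard stop at 0.56. The shut green blade ends 14 mm above the lane floor; from about 0.42 it is clear of a roll. A spring shuts it when let go: the pedal needs about 3 N to start and 6 N fully down.
- blue_roll: blue roll of tape, a smooth cylinder 48 mm in diameter and 44 mm wide, 100 g, origin at its centre, its own y axis along the roll. It rests against the uphill side of the gate in one of the two lanes (either one), centre about 27 mm uphill of the gate line and about 115 mm above the table. With the gate up it rolls down by itself into the basket in about 1 s.
- orange_roll: orange roll of tape, a smooth cylinder 48 mm in diameter and 44 mm wide, 100 g, origin at its centre, its own y axis along the roll. It rests against the uphill side of the gate in one of the two lanes (either one), centre about 27 mm uphill of the gate line and about 115 mm above the table. With the gate up it rolls down by itself into the basket in about 1 s.
- carton: bystander: small brown carton 55 x 75 x 60 mm standing on the table, origin at the centre of its underside
- bottle: bystander: upright white bottle with grey cap, 48 mm in diameter, 120 mm high, origin at the centre of its underside
- screwdriver: bystander: screwdriver 160 mm long with a red handle, lying on the table, origin at its underside, half-way along

How it is judged (in metres and radians):
On the way, in this order (a step that is already met when the one before it is completed fails the run):
1. the pedal of the blue roll's lane is pressed down by the robot and the gate lifts (((y of blue_roll in the frame of stand above 0 m and value of joint rocker_left above 0.3 rad and contact force between any of the fingers, the arm and rocker_left_c3 above 0.5 N) or (y of blue_roll in the frame of stand below 0 m and value of joint rocker_right above 0.3 rad and contact force between any of the fingers, the arm and rocker_right_c3 above 0.5 N))), for 0.1 s.
2. the blue roll lies in the basket below its lane (x of blue_roll in the frame of stand between -0.235 and -0.115 m and y of blue_roll in the frame of stand between -0.085 and 0.085 m and height (world z) of blue_roll below 0.055 m), for 0.2 s.
At the end, for the whole second after the job is handed in: the blue roll lies still in the basket below its lane, both gates are shut again (levers under 0.06 rad), and the orange roll is still behind its gate (moved less than 25 mm) (all of step 2 and linear speed of blue_roll below 0.05 m/s and value of joint each of rocker_left, rocker_right below 0.06 rad and distance of orange_roll from where it was at the start of the episode below 0.025 m); the robot touches nothing.
It fails at once if the robot touches a roll (contact force between any of the arm, the fingers and blue_roll above 0.5 N or contact force between any of the arm, the fingers and orange_roll above 0.5 N).
It fails at once if a roll is lifted out of its lane (height (world z) of any of blue_roll, orange_roll above 0.15 m).
It fails at once if the orange roll leaves its place behind the gate (distance of orange_roll from where it was at the start of the episode above 0.025 m).
It fails at once if the carton, bottle or screwdriver is moved (more than 20 mm) (distance of any of carton, bottle, screwdriver from where it was at the start of the episode above 0.02 m).
It also fails if it takes over 32 s, if anything falls off the work surface, if the arm or the gripper's body presses on something with over 40 N, if the wrist force passes 120 N, or if a joint passes its speed limit or range.

## Working session

There is one attempt and no reset: what is moved stays moved. The work goes in short steps, Python scripts to look and compute and a shell command to move; the robot and the scene stay as the last step left them, time stands still between calls to the robot, and variables do not carry over. Pictures are saved under pics/ and viewed, and the job is handed in when it is done.

```bash
mkdir -p pics; ls
python3 - <<'E'
from bench import sensors, viewer
import cv2
print(sensors.sense())
for n in ("side","top"):
    s=viewer.snapshot(n); cv2.imwrite(f"pics/{n}1.png",s["frame"]); print(n,s["fx"],s["fy"],s["cx"],s["cy"],s["view"].tolist() if hasattr(s["view"],"tolist") else s["view"])
E
```

```text
pics
{'time': 0.0, 'joint_pos': array([ 7.19406852e+01,  7.51482328e+00,  8.53313632e+01, -2.37182498e-04,
        8.72618406e+01, -4.89048467e+00]), 'qd': array([-0.02901526,  0.1106145 ,  0.03062789, -0.03514627, -0.062014  ,
        0.03532252]), 'joint_efforts': array([ 1.31646422e-03, -5.69411767e+01, -5.00555384e+01, -3.02343024e-04,
        1.46407768e-02, -3.04678326e-05]), 'tool_pos': array([136.46981556, 583.69179048, 230.22743803]), 'tcp_rot': array([-1.79892346e+02, -8.97343060e-03,  1.66831173e+02]), 'ft_force': array([0.06965968, 0.26176607, 0.23481501]), 'wrist_torque': array([ 0.00160805, -0.03263855,  0.06748142]), 'finger_gap': 85.29915724014336}
side 436.4377633918991 436.4377633918991 323.78655388620524 201.21997078554747 [[-0.95776912727114, -0.28746526539567674, 0.006482286423121943, 558.7761904508177], [-0.21126510592738496, 0.6882369044334047, -0.694043959986264, 184.86239844095272], [0.19505218241221772, -0.6661033587716829, -0.7199034390592347, 1083.6402186518608], [0.0, 0.0, 0.0, 1.0]]
top 406.7754487774178 406.7754487774178 313.25911157272225 205.12809808220794 [[0.0019088612319605545, -0.9999201294062326, 0.012493640663153017, 20.53849158812202], [-0.9987135598600145, -0.0025393317152918827, -0.05064362888041067, 564.6681381077213], [0.05067130944167687, -0.01238089668249377, -0.9986386392468515, 1051.5687931111981], [0.0, 0.0, 0.0, 1.0]]
```

View pics/top1.png

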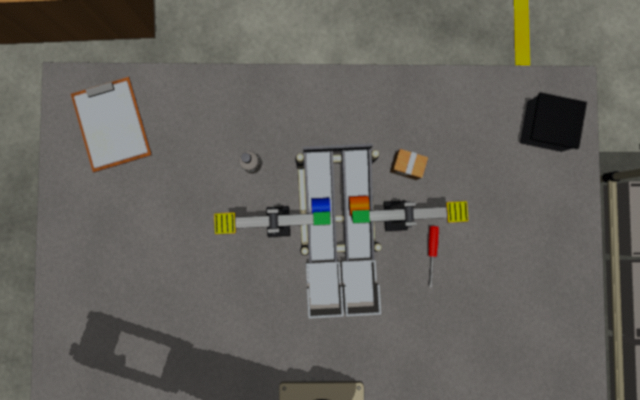

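View pics/side1.png

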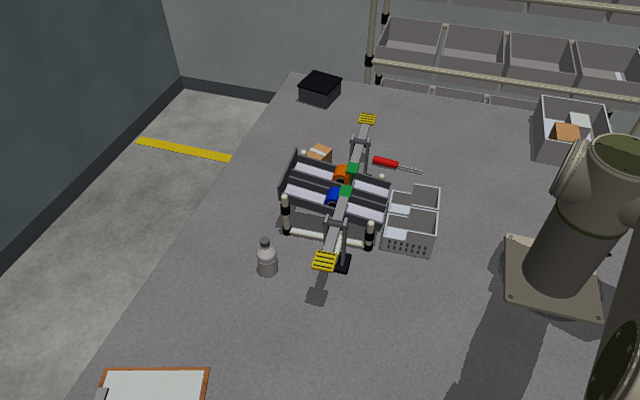

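The top view shows the blue roll at (320,204), in the left lane next to the left pedal at (225,222). The orange roll is at (359,203) in the right lane. The bottle is at (250,162), well uphill of the left pedal. Next I'll measure the left pedal.

```bash
cat > h.py <<'E'
import numpy as np,cv2
from bench import viewer
def ray(s,u,v,z):
    V=np.array(s["view"]);R=V[:3,:3];t=V[:3,3];c=-R.T@t
    d=R.T@np.array([(u-s["cx"])/s["fx"],(v-s["cy"])/s["fy"],1]);return c+d*(z-c[2])/d[2]
def blobs(s,lo,hi,amin=40):
    m=cv2.inRange(cv2.cvtColor(s["frame"],cv2.COLOR_BGR2HSV),lo,hi)
    m=cv2.morphologyEx(m,cv2.MORPH_CLOSE,np.ones((5,5),np.uint8))
    cs,_=cv2.findContours(m,cv2.RETR_EXTERNAL,cv2.CHAIN_APPROX_NONE)
    return [(cv2.contourArea(c),cv2.minAreaRect(c)) for c in cs if cv2.contourArea(c)>amin]
Y=((22,120,80),(35,255,255));B=((110,120,60),(130,255,255));G=((50,120,60),(75,255,255));O=((5,180,100),(18,255,255))
E
python3 - <<'E'
from h import *
for n in("top","side"):
    s=viewer.snapshot(n)
    for k,c,z in(("Y",Y,157),("B",B,125),("G",G,150),("O",O,125)):
        for a,r in blobs(s,*c):
            u,v=r[0]; print(n,k,a,np.round(r[0]),np.round(r[1]),round(r[2]),ray(s,u,v,z).round(1),s["z_map"][int(v),int(u)])
E
```

```text
top Y 418.5 [224. 223.] [22. 21.] 90 [516.5 223.9 157. ] 918.66205
top Y 412.5 [457. 211.] [21. 21.] 86 [ 544.2 -303.6  157. ] 926.5587
top Y 954.0 [521.  32.] [65. 16.] 89 [ 962.  -461.5  157. ] 1872.9581
top B 198.0 [320. 205.] [13. 18.] 84 [560.2   6.3 125. ] 941.3191
top G 164.5 [321. 218.] [12. 16.] 85 [527.7   4.8 150. ] 926.59454
top G 167.5 [360. 216.] [11. 17.] 90 [532.  -84.6 150. ] 927.23004
top O 220.5 [359. 204.] [15. 19.] 86 [562.3 -84.6 125. ] 941.9588
side Y 391.0 [324. 261.] [23. 20.] 14 [515.5 229.5 157. ] 922.0806
side Y 686.0 [183. 149.] [98.  8.] 12 [981.7 -12.7 157. ] 2591.8362
side Y 143.0 [367. 118.] [17. 11.] 7 [ 542.9 -295.3  157. ] 1279.4056
side B 163.0 [332. 195.] [12. 20.] 13 [560.7   7.6 125. ] 1084.1361
side G 108.5 [346. 189.] [12. 15.] 14 [527.4  -0.7 150. ] 1084.2772
side G 101.0 [352. 168.] [11. 12.] 14 [531.5 -79.3 150. ] 1132.252
side O 50.0 [204. 386.] [ 3. 20.] 10 [645.6 528.9 125. ] 886.71954
side O 166.0 [342. 173.] [16. 19.] 11 [558.3 -78.7 125. ] 1138.7141
```

The left pedal is at about (516, 226, 157), with the stand at about +3° yaw. I'll shut the fingers and move over the pedal at a height of 230.

```bash
python3 -m pendant '[25,-25,0,0,0, 27,-26,0,0,0, 27,-26,0,0,0, 27,-26,0,0,0, 27,-26,0,0,0, 27,-26,0,0,0, 27,-26,0,0,0, 27,-26,0,0,0, 27,-26,0,0,0, 27,-26,0,0,0, 27,-26,0,0,0, 20,-18,0,0,0]' 40
```

```text
time: 1.2
tool_pos: [455.7, 267.7, 227.8]
tcp_rot: [-179.8, -0.1, 167.5]
ft_force: [-0.9, -0.2, -0.0]
finger_gap: -0.3
```

```bash
python3 -m pendant '[25,-18,0,0.1,0, 25,-16,0,0.1,0, 8,-7,0,0.07,0, 0,0,0,0,0]'
python3 - <<'E'
from h import *
for n in("side","top"):
    s=viewer.snapshot(n); cv2.imwrite(f"pics/{n}2.png",s["frame"])
from bench import sensors;print(sensors.sense()["tool_pos"])
E
```

```text
time: 1.53
tool_pos: [519.5, 218.5, 227.0]
tcp_rot: [-179.7, -0.1, -176.8]
ft_force: [0.4, 0.1, -0.1]
finger_gap: 0.1
[517.91196465 220.19874803 227.02759246]
```

View pics/side2.png

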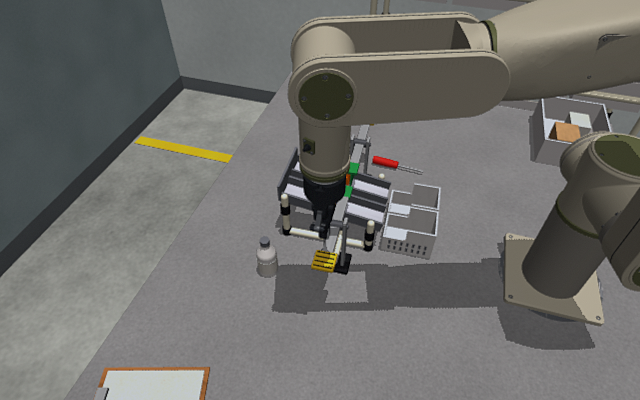

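The side view shows the shut fingers above the yellow pedal at (324,261), clear of everything. I'll centre them and go down to just above the pedal.

```bash
python3 -m pendant '[-1,6,-15,0,0, 0,3,-20,0,0, 0,0,-15,0,0, 0,0,-5,0,0, 0,0,0,0,0]'
python3 - <<'E'
from h import *
for n in("side",):
    s=viewer.snapshot(n); cv2.imwrite(f"pics/{n}3.png",cv2.resize(s["frame"][120:320,200:460],None,fx=3,fy=3))
E
```

```text
time: 2.05
tool_pos: [512.8, 234.8, 171.8]
tcp_rot: [-179.9, -0.1, -177.5]
ft_force: [-0.2, 0.2, 0.6]
finger_gap: 0.1
```

View pics/side3.png

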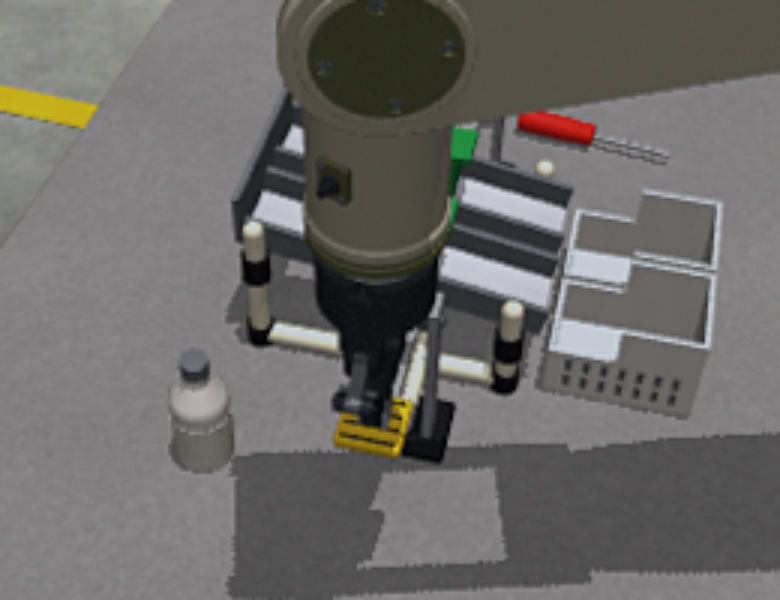

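The fingertips are just over the pedal and slightly outward of its centre. I'll correct that by 6 mm and press.

```bash
python3 -m pendant '[3,-6,-6,0,0, 0,0,-10,0,0, 0,0,-12,0,0, 0,0,-12,0,0, 0,0,0,0,0]'
python3 - <<'E'
from h import *
for n in("side",):
    s=viewer.snapshot(n); cv2.imwrite(f"pics/{n}4.png",cv2.resize(s["frame"][120:320,200:460],None,fx=3,fy=3))
from bench import sensors;q=sensors.sense();print(q["tool_pos"],q["ft_force"])
E
```

```text
time: 2.52
tool_pos: [517.9, 230.3, 133.9]
tcp_rot: [179.9, 0.4, -177.5]
ft_force: [0.5, 2.0, 1.8]
finger_gap: -0.2
[518.05117949 230.40514528 134.886343  ] [-1.0297906   0.66709797  2.28676789]
```

View pics/side4.png

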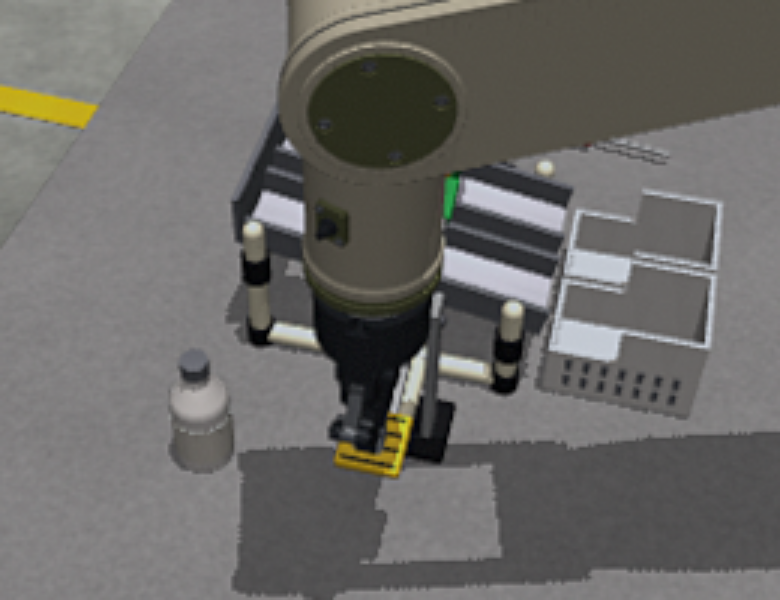

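The pedal is going down under the fingers and the force is about 2–3 N. I'll press further and hold.

```bash
python3 -m pendant '[0,-2,-10,0,0, 0,-2,-10,0,0, 0,-1,-6,0,0, 0,0,0,0,0, 0,0,0,0,0, 0,0,0,0,0, 0,0,0,0,0, 0,0,0,0,0, 0,0,0,0,0]'
python3 - <<'E'
from h import *
for n in("side","top"):
    s=viewer.snapshot(n); im=s["frame"][120:320,200:460]
    cv2.imwrite(f"pics/{n}5.png",cv2.resize(im if n=="side" else s["frame"][130:330,190:450],None,fx=3,fy=3))
from bench import sensors;q=sensors.sense();print(q["tool_pos"],q["ft_force"])
E
```

```text
time: 3.32
tool_pos: [519.9, 226.3, 111.6]
tcp_rot: [179.8, 0.6, -177.5]
ft_force: [-2.6, 1.1, 4.7]
finger_gap: 0.1
[519.91312026 226.28147648 111.50552826] [-2.79063546  0.7505004   4.79872837]
```

View pics/side5.png

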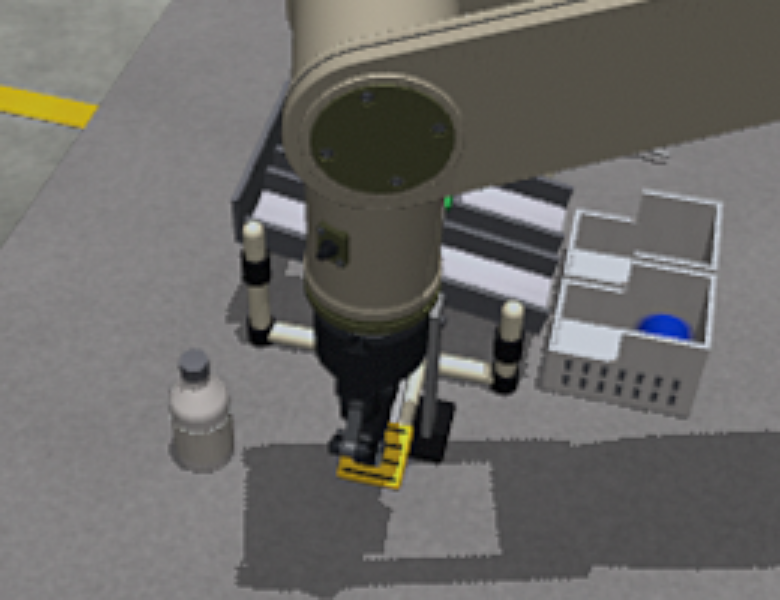

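View pics/top5.png

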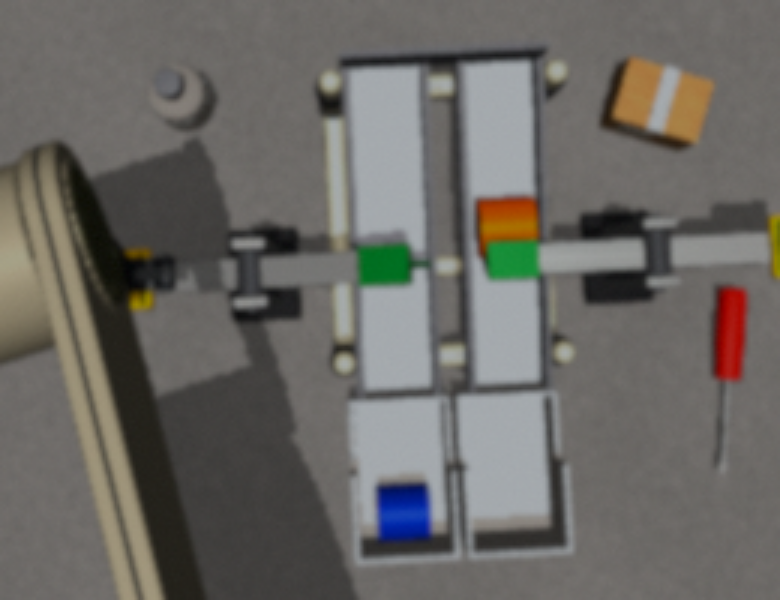

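The top view shows the blue roll in the left basket at crop (403,512), and the orange roll still behind its gate at (507,225). I'll wait a moment, then raise the tool gently so the gate shuts.

```bash
python3 -m pendant '[0,0,0,0,0, 0,0,0,0,0, 0,0,0,0,0, 0,2,10,0,0, 0,2,10,0,0, 0,1,10,0,0, 0,0,12,0,0, 0,0,15,0,0, 0,0,20,0,0, 0,0,20,0,0, 0,0,0,0,0]' && python3 -m pendant '[-20,15,15,0,0, -20,15,15,0,0, -25,15,0,0,0, 0,0,0,0,0, 0,0,0,0,0, 0,0,0,0,0, 0,0,0,0,0, 0,0,0,0,0]'
python3 - <<'E'
from h import *
for n in("side","top"):
    s=viewer.snapshot(n); im=s["frame"][120:320,200:460]
    for k,c,z in(("Y",Y,157),("B",B,50),("G",G,150),("O",O,125)):
        for a,r in blobs(s,*c): print(n,k,a,np.round(r[0]),ray(s,*r[0],z).round(1))
    cv2.imwrite(f"pics/{n}6.png",cv2.resize(im if n=="side" else s["frame"][130:330,190:450],None,fx=3,fy=3))
from bench import sensors;q=sensors.sense();print(q["time"],q["tool_pos"],q["ft_force"])
E
```

```text
time: 4.33
tool_pos: [519.9, 231.1, 218.0]
tcp_rot: [179.8, 0.7, -177.5]
ft_force: [0.1, -0.2, 1.1]
finger_gap: -0.0
time: 5.0
tool_pos: [454.7, 275.0, 252.5]
tcp_rot: [179.9, 0.9, -177.7]
ft_force: [0.4, -0.1, -0.1]
finger_gap: -0.3
side Y 383.0 [324. 261.] [515.2 229.5 157. ]
side Y 686.0 [183. 149.] [981.7 -12.7 157. ]
side B 88.0 [423. 228.] [323.1 -18.2  50. ]
side O 65.0 [204. 384.] [646.7 524.7 125. ]
top Y 390.0 [224. 222.] [517.6 223.9 157. ]
top Y 412.5 [457. 211.] [ 544.2 -303.6  157. ]
top Y 954.0 [521.  32.] [ 962.  -461.6  157. ]
top B 282.0 [324. 301.] [322.6  -6.4  50. ]
top G 173.5 [321. 218.] [528.4   5.8 150. ]
top G 166.5 [360. 216.] [532.  -84.6 150. ]
top O 218.5 [359. 204.] [561.1 -84.5 125. ]
5.1 [454.64580837 274.93689573 252.31880345] [-1.04517697 -0.81884301 -0.09203788]
```

View pics/side6.png

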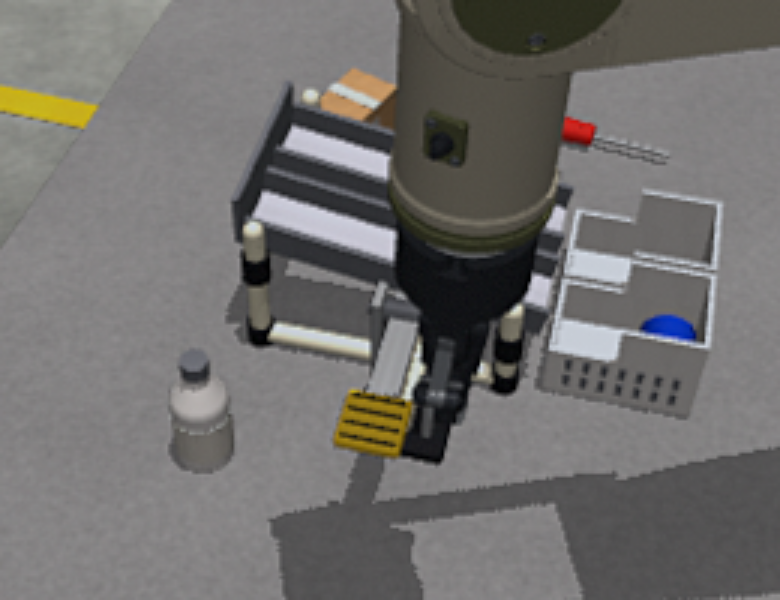

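View pics/top6.png

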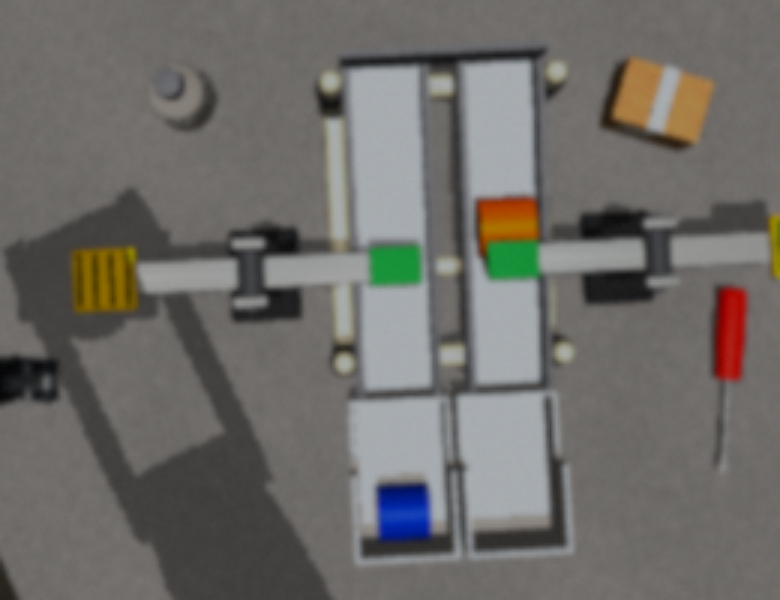

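Both gates are shut, the pedal is back at its rest position, and the blue roll hasn't moved from the basket. I'll check its height and then hand in.

Run:
```python
from h import *
s=viewer.snapshot("top");V=np.array(s["view"]);u,v=324,301;d=s["z_map"][v,u]
p=np.array([(u-s["cx"])/s["fx"]*d,(v-s["cy"])/s["fy"]*d,d]);w=V[:3,:3].T@(p-V[:3,3]);print(w)
if w[2]<70:
    from bench import job;print(job.hand_in())
```

```text
[323.40919572  -4.9351838   54.3023251 ]
the job is handed in; nothing more can be done
None
```

The blue roll is in the left basket, its gate is shut again, and I handed the job in at about 5 s of the 32 s allowed. I pressed the left pedal with the shut fingertips and held it down until the roll had landed. Then I let the pedal up and backed the arm clear.

- **Blue roll:** it lies still in the left basket. Its top is about 54 mm above the table, which puts its centre at about 30 mm (limit 55 mm).
- **Gates:** both pedals and both gate blades are back at their starting pixel positions to within about 1 pixel. I judged this from the images, because the lever angles can't be read directly.
- **Orange roll:** it is still behind its gate, with a measured shift of about 1 mm.
- **Carton, bottle and screwdriver:** I checked these by eye only; the arm went nowhere near them, and they look unmoved.
- **Robot:** the arm is clear, with the wrist force at noise level. The vertical wrist force while the pedal was held down was about 5 N.

None of the checks failed. The two cameras disagreed by about 6 mm on the left pedal's y position and by up to 12 mm on the blue roll's.

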